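# Charge the grease coupler and hold it on the bearing's tilted nipple

## Robot

A 6-joint arm with a two-finger parallel gripper is mounted at the origin on a cart in front of the work surface, level with it; the furniture and walls round the work are solid. World frame = base frame: x ahead of the robot, y to its left, z up, the work surface at z = 0. Lengths are in m, angles in rad, forces in N, time in s.
With the tool pointing down it reaches from about 0.4 to 0.825 m from the base axis. Payload 7 kg.
Tool frame: the origin (TCP) lies at the very end of the fingers, on their centre line; the grasp point (between the pads) lies 19 mm behind it; z points along the fingers, y is the direction in which the jaws open and shut (so a half turn about z gives the same grasp; the last joint's range is limited). The gripper opens to 88 mm and grips with 3 to 60 N. Pads are 19 mm wide; open, the fingers measure 130 mm over their backs; the gripper's body (78 mm by 193 mm) begins 47 mm behind the grasp point.
Start: joints at [1.494, 0.359, 0.012, 0, -1.224, -0.288], TCP at [0.241, 0.631, 0.227] pointing down, gripper open.
Joint ranges: [-3.07, 3.07], [-1.43, 2.12], [-1.02, 1.25], [-3.03, 1.67], [-3.05, -0], [-3.03, 3.03]. Speed limits (rad/s): [2.39, 2.39, 3.01, 3.14, 3.14, 3.14].

## Interface

Orientations are given as [roll, pitch, yaw] about the fixed x, y, z axes, in that order (R = Rz(yaw) Ry(pitch) Rx(roll)).
In Python, from station import env, vision, job gives the robot as it stands. The module is installed in compiled form; this text tells all that it offers.
- The arm moves only by the tool move_arm, never from a script. Its argument "increments" is a list of rows, each a list of 7 numbers: the shift along the tool's x, y, z in m, then the turn, a rotation vector about the tool's x, y, z in rad, then the opening, from -1 (shut) to 1 (fully open). In form: [[tx, ty, tz, ax, ay, az, fingers], ...]. A call has 1 to 12 rows; each row is the pose to reach, as a shift and turn from the pose commanded when the call began, along the tool's axes at that moment; what a row does not reach only later rows make up. A row lasts 1/10 s, in which the tool goes at most 50 mm and 8.59 degrees, less where a joint would pass 70% of its speed; a pose out of reach is approached as far as the arm can. A call with a gripper value outside its range is refused whole. The fingers move at their own pace and stop on an object; "force" is the grip in N (left out, the last holds). Time passes only in rows, so rows that repeat a pose let the fingers close. It gives the time, the measured TCP pose, the force and the opening at its end, in the units of the state.
- env.get_obs(): the state, without advancing time (a new reading comes with each control period).
- vision.snapshot(name): name is "scene" or "top"; returns the picture (400x640x3 uint8, red, green, blue); there is no depth.
- vision.camera_info(name): a dict with "intrinsics" (3x3 intrinsics, pixels), "origin" and "attitude" of the camera in the world. Camera axes: x right, y down, z forward; pixel columns grow to the right and rows downward; lengths in m; the calibration is good to about 2 mm. A picture is of the moment at which its call begins. camera_info takes no time and is no camera call.
- job.sign_off(): hands the job in, once; it reports no verdict.
The state is a dict: "clock": time; "joint_pos": joint angles; "joint_velocities": joint speeds; "joint_torque": joint torques, N m; "position": TCP position; "tool_rot": TCP orientation; "wrist_force": force on the tool from outside, world axes, zero at the start; "moment": the same for the moment, N m; "gripper_width": finger opening in m.
Only numpy, scipy, OpenCV 4.12 (cv2) and the standard library are available. Lean on these libraries where they do the work, as an engineer would, in place of code of your own. Each camera call takes 0.05 s, during which the arm holds its last target. There are 200 camera calls.

## Task

Charge the grease coupler while it stands in the dispenser's dock: squeeze the dispenser's trigger fully home against its grip and let it spring all the way back out. Then take the coupler by its square grip, press it mouth first and squarely onto the tilted nipple of the bearing block, past the snap of the detent balls and against the sprung collar, and keep it pressed on there: finish while still gripping it and holding it down against the spring. Leave the jar, the blue case and the tub where they stand.

Things in the scene. Friction and masses are not known exactly. Their poses are not given: they have to be found in the camera images.
- dispenser: Fixed grease dispenser, origin under the middle of its steel base (100 x 190 x 12 mm), z up. At y = +55 mm: grey pump body (top at 41 mm) with an upright black grip, 16 mm in x by 26 mm in y, top at 142 mm, and on the grip's -x side an upright aluminium trigger, 8 mm in x by 20 mm in y, hinged at its foot 48 mm up, tip at 135 mm. At y = -55 mm: the dock.
- squeeze_point (a point): Where to squeeze the dispenser, 115 mm above the bench, axes as the dispenser's. It lies mid-width (y) and, in x, midway between the outer faces of the grip and the fully squeezed trigger: grip's outer face at x = +13.5 mm; trigger's at -13.5 mm when squeezed (27 mm over both), about -25 mm when released.
- trigger (a joint): Trigger hinge angle in rad: 0 released (leaning out), 0.16 fully squeezed (upright, parallel to the grip, 3 mm from it). A spring returns it; at the squeeze point it takes about 4 N to start and 8 N at full squeeze.
- dock (a point): Middle of the dock's floor, 12 mm above the bench, axes as the dispenser's: a round cup, 41 mm inside, rim 24 mm above the bench, with an outlet stub 10 mm thick and 11 mm high in its middle. The coupler stands in it, mouth down; lift it straight out.
- coupler_center (a point): Centre of the loose steel coupler, half-way up its axis; z from mouth to top. 80 mm long, 0.18 kg. From the mouth: round barrel, 34 mm thick, to 38 mm; then a square grip 28 x 28 mm, flats facing x and y, to 80 mm (grip's middle 19 mm above this point). Round bore from the mouth: 20 mm wide to 3 mm deep, 16 mm throat to 7 mm, 22 mm chamber to 38 mm.
- coupler_mouth (a point): Middle of the coupler's open lower end, 40 mm below its centre; z towards its top. The bore is round, so any turn about its axis fits the nipple.
- coupler: The same coupler: origin at the middle of its mouth, z towards its top.
- nipple: Fixed steel grease nipple on the bearing block; origin at its foot, z outward along its axis, which leans 0.44 rad (25 deg) from vertical to the block's front (-x); y level, along the shaft. 13 mm thick, straight to z = 29 mm, then a cone to 4 mm at its tip, z = 37 mm. A 33 mm boss rings its foot to z = 5 mm.
- detents (a point): On the nipple's axis (axes as the nipple), 22.5 mm from its foot, between two detent balls that stand 3.5 mm out of it at +y and -y, each sprung (1 to 2 N). They snap out behind the coupler's throat once its mouth is below z = 12 mm of the nipple. Too weak to keep it on: let go, the collar pushes it back up.
- collar (a joint): Travel (m) of the sprung dark steel collar, 28 mm across, round the nipple's foot: 0 up (top face at z = 18 mm of the nipple), 0.013 fully pressed (top at z = 5 mm). The coupler's mouth rim presses on it. Its spring pushes back with 5 N at 0, 9 N at 0.006, 14 N at 0.013.
- bearing: Fixed grey pillow-block bearing that carries the nipple; origin under the middle of its foot (50 x 130 x 14 mm), z up. Round housing 68 mm across and 42 mm wide, round a 24 mm shaft 100 mm long along y, 44 mm above the bench.
- jar: Bystander: round jar with a white lid, 52 mm across, 66 mm high, standing; origin at the underside.
- case: Bystander: small blue plastic case 50 x 70 x 24 mm; origin at the underside.
- tub: Bystander: open clear tub, half full of blue wax, 82 mm across, 56 mm high; origin at the underside.
There are look-alikes about, which are no part of the job. Leave any green look-alike of the bearing alone.

How it is judged:
On the way, in this order (a step that is already met when the one before it is completed fails the run):
1. the trigger is squeezed fully home with the coupler in the dock (value of joint trigger above 0.135 rad and distance between coupler_mouth and dock below 0.012 m), for 0.2 s.
2. the trigger has sprung all the way back out with the coupler still in the dock (value of joint trigger below 0.02 rad and distance between coupler_mouth and dock below 0.012 m), for 0.2 s.
3. the coupler is pressed squarely onto the nipple past its snap, and gripped (z of coupler_mouth in the frame of nipple between 0.001 and 0.0115 m and x of coupler_mouth in the frame of nipple between -0.0035 and 0.0035 m and y of coupler_mouth in the frame of nipple between -0.0035 and 0.0035 m and angle between the z axis of coupler_mouth and the z axis of nipple, either way round below 0.14 rad and value of joint collar above 0.0062 m and contact force between the fingers and coupler above 2 N), for 0.3 s.
At the end, for the whole second after the job is handed in: Gripped coupler (over 2 N) sits still on the nipple: mouth 1 to 11.5 mm from the nipple's foot (balls snap at 12), within 3.5 mm of the axis in x and y and 0.14 rad of square, collar held down over 6.2 of 13 mm; trigger released (under 0.02 rad) (all of step 3 and value of joint trigger below 0.02 rad and linear speed of coupler below 0.02 m/s); the arm keeps its last pose, push and grip.
It fails at once if the jar, blue case or tub is displaced by more than 20 mm (distance of any of jar, case, tub from where it was at the start of the episode above 0.02 m).
It also fails if it takes over 48 s, if anything falls off the work surface, if the arm or the gripper's body presses on something with over 40 N, if the wrist force passes 120 N, or if a joint passes its speed limit or range.

## Working session

There is one attempt and no reset: what is moved stays moved. The work goes in short steps, Python scripts to look and compute and a tool call to move; the robot and the scene stay as the last step left them, time stands still between calls to the robot, and variables do not carry over. Pictures are saved under pics/ and viewed, about 8 in all and at most 12, crops included, and the job is handed in when it is done.

Besides the shell and the picture viewer there is one more tool, called after "Emit:" by a JSON object that holds its "method" and its "body", one argument or row to a line. move_arm: Moves the arm, as the interface text tells. Its arguments: {"type":"object","properties":{"increments":{"type":"array","items":{"type":"array","items":{"type":"number"}}},"force":{"type":"number"}},"required":["increments"]}

```bash
mkdir -p pics
python3 - <<'E'
from station import env, vision
import cv2,numpy as np
for n in("scene","top"):
    im=vision.snapshot(n); cv2.imwrite(f"pics/{n}0.png",im[:,:,::-1]); 
    c=vision.camera_info(n); print(n,c)
print(env.get_obs())
E
```

```text
scene {'intrinsics': array([[390.54624701,   0.        , 320.55192496],
       [  0.        , 390.54624701, 199.93382975],
       [  0.        ,   0.        ,   1.        ]]), 'origin': array([ 0.13724676, -0.23069164,  0.66881058]), 'attitude': array([-2.30615035e+00,  1.88680941e-03, -8.62908469e-01])}
top {'intrinsics': array([[473.71780525,   0.        , 319.54252944],
       [  0.        , 473.71780525, 200.04341692],
       [  0.        ,   0.        ,   1.        ]]), 'origin': array([0.52794297, 0.16265712, 0.96961763]), 'attitude': array([-3.0572034 ,  0.00673657, -1.59140233])}
{'clock': 0.1, 'joint_pos': array([ 1.49407751e+00,  3.59308275e-01,  1.11847092e-02, -3.33247964e-04,
       -1.22410671e+00, -2.88111022e-01]), 'joint_velocities': array([ 0.00066271, -0.00151674,  0.00220399,  0.00014592, -0.00066742,
        0.00016649]), 'joint_torque': array([-1.26410407e-03, -5.84162486e+01,  2.93748969e+01,  7.01526403e+00,
        1.01389509e-02, -6.01356601e-05]), 'position': array([0.2406881 , 0.63017191, 0.22573135]), 'tool_rot': array([ 3.14012879e+00, -1.07102377e-04, -3.64943214e-01]), 'wrist_force': array([ 0.02179656,  0.68975713, -0.44588924]), 'moment': array([ 0.00643801,  0.03535987, -0.01598333]), 'gripper_width': 0.08756371608088606}
```

View pics/scene0.png

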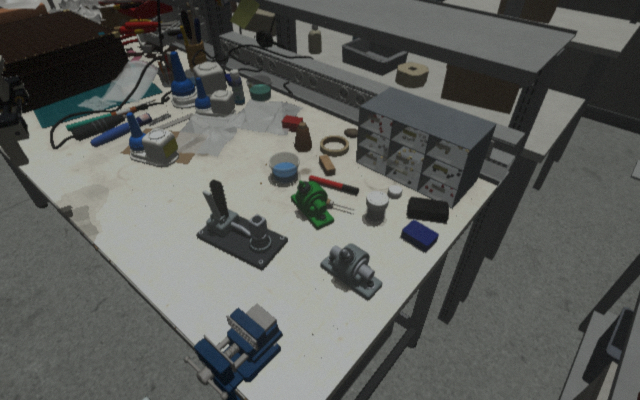

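View pics/top0.png

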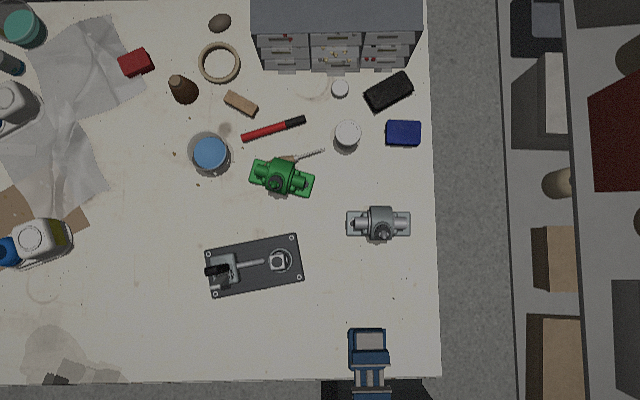

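The top view shows the dispenser plate around (254,266), with its black grip at (216,270) and the coupler at (279,261). The grey bearing is at (379,223), and its green look-alike is at (281,177). The grey one fits the description. I'll enlarge both in one crop.

```bash
cat > h.py <<'E'
import numpy as np, cv2
from scipy.spatial.transform import Rotation as Ro
from station import env, vision
def cam(n):
    c=vision.camera_info(n); return c["intrinsics"],np.array(c["origin"]),Ro.from_euler('xyz',c["attitude"]).as_matrix()
def ray(n,p):
    K,o,R=cam(n); d=R@np.linalg.inv(K)@np.array([p[0],p[1],1.]); return o,d/np.linalg.norm(d)
def plane(n,p,z):
    o,d=ray(n,p); return o+d*(z-o[2])/d[2]
def proj(n,X):
    K,o,R=cam(n); q=K@(R.T@(np.array(X)-o)); return q[:2]/q[2]
def tri(ps,pt):
    A=[];b=[]
    (o1,d1),(o2,d2)=ray("scene",ps),ray("top",pt)
    t=np.linalg.lstsq(np.c_[d1,-d2],o2-o1,rcond=None)[0]
    a,b=o1+d1*t[0],o2+d2*t[1]; return (a+b)/2,np.linalg.norm(a-b)
E
python3 - <<'E'
from h import *
t=cv2.imread("pics/top0.png"); s=cv2.imread("pics/scene0.png")
def crop(im,x,y,w,h,k): return cv2.resize(im[y:y+h,x:x+w],None,fx=k,fy=k,interpolation=cv2.INTER_CUBIC)
a=np.hstack([crop(t,198,228,112,75,4)[:, :448],crop(t,340,198,80,75,4)])
b=np.hstack([crop(s,195,175,96,95,4)[:, :448],crop(s,315,235,75,95,4)])
b=np.pad(b,((0,0),(0,a.shape[1]-b.shape[1]),(0,0))) if b.shape[1]<a.shape[1] else b[:,:a.shape[1]]
o=cv2.convertScaleAbs(np.vstack([a,b])[:,:800],alpha=1.5); o=cv2.resize(o,None,fx=.86,fy=.86); print(o.shape,a.shape); cv2.imwrite("pics/crop1.png",o)
# plate
hsv=cv2.cvtColor(t,cv2.COLOR_BGR2GRAY)
m=(hsv<105).astype(np.uint8)*255; m[:228]=0;m[305:]=0;m[:,:195]=0;m[:,312:]=0
m=cv2.morphologyEx(m,cv2.MORPH_CLOSE,np.ones((9,9)))
c=max(cv2.findContours(m,0,2)[0],key=cv2.contourArea); r=cv2.minAreaRect(c); P=cv2.boxPoints(r)
W=np.array([plane("top",p,0.012) for p in P]); print(P,W.round(4))
print([np.linalg.norm(W[i]-W[(i+1)%4]).round(4) for i in range(4)])
m=(hsv<150).astype(np.uint8)*255; m[:200]=0;m[245:]=0;m[:,:338]=0;m[:,418:]=0
m=cv2.morphologyEx(m,cv2.MORPH_CLOSE,np.ones((5,5)))
c=max(cv2.findContours(m,0,2)[0],key=cv2.contourArea);print(cv2.minAreaRect(c),cv2.boundingRect(c))
E
```

```text
(585, 660, 3) (300, 768, 3)
[[199.53845 250.69234]
 [295.5     231.50003]
 [305.23077 280.15387]
 [209.26923 299.34616]] [[0.5118 0.4112 0.012 ]
 [0.5464 0.2173 0.012 ]
 [0.4489 0.1994 0.012 ]
 [0.4148 0.3917 0.012 ]]
[np.float64(0.197), np.float64(0.0992), np.float64(0.1953), np.float64(0.099)]
((377.5, 224.5), (39.0, 65.0), 90.0) (345, 205, 66, 40)
```

View pics/crop1.png

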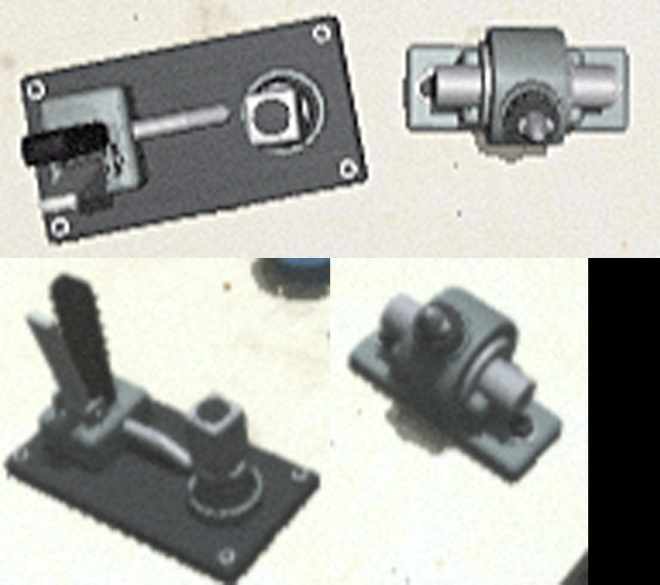

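The crop shows the grip and trigger at the plate's left end, with the trigger on the -x (lower) side. The coupler stands in the ring cup at top (278,262). The grey bearing's nipple tip is at about top (385,233). I'll fit the poses from the corners and check them by reprojection.

Run:
```python
from h import *
P=[(204.4,250.1),(295.4,232.7),(304.7,280.3),(212.5,298.3)]
W=np.array([plane("top",p,.012)[:2] for p in P])
print([np.linalg.norm(W[i]-W[(i+1)%4]).round(4) for i in range(4)])
c=W.mean(0); ey=(W[0]-W[1])+(W[3]-W[2]); yaw=np.arctan2(-ey[0],ey[1]); print("disp",c,yaw)
R=Ro.from_euler('z',yaw).as_matrix()
D=lambda x,y,z: np.r_[c,0]+R@[x,y,z]
pts={"dock":D(0,-.055,.012),"couptop":D(0,-.055,.092),"griptop":D(5.5e-3,.055,.142),"sq":D(0,.055,.115)}
# coupler top from both: crop centers
ct=(198+272/3.44,228+117/3.44); cs=(195+212/3.44,175+(410-258)/3.44)
print("couptop tri",tri(cs,ct),ct,cs)
F=[(345.8,211.1),(411.2,211.7),(410.6,235.8),(346.4,235.8)]
V=np.array([plane("top",p,.014)[:2] for p in F])
print([np.linalg.norm(V[i]-V[(i+1)%4]).round(4) for i in range(4)])
b=V.mean(0); ey=(V[0]-V[1])+(V[3]-V[2]); yb=np.arctan2(-ey[0],ey[1]); print("bear",b,yb)
Rb=Ro.from_euler('z',yb).as_matrix()
B=lambda r: np.r_[b,.044]+Rb@[-r*np.sin(.44),0,r*np.cos(.44)]
for r in(.034,.071): pts[f"nip{r}"]=B(r)
nt=(385.06,233.5); ns=(344.7,251.6); print("tip tri",tri(ns,nt))
for k,v in pts.items(): print(k,v.round(4),proj("top",v).round(1),proj("scene",v).round(1), np.hypot(*v[:2]).round(3))
ims=[]
for n,x0,y0 in(("top",340,198),("scene",315,230),("top",198,228),("scene",195,175)):
    im=cv2.imread(f"pics/{n}0.png"); o=cv2.resize(im[y0:y0+75,x0:x0+95],None,fx=4.2,fy=4.0*1.0,interpolation=cv2.INTER_CUBIC)
    o=cv2.convertScaleAbs(o,alpha=1.8)
    for v in pts.values():
        q=(proj(n,v)-[x0,y0]+.5)*[4.2,4]; cv2.drawMarker(o,tuple(int(i) for i in q),(0,0,255),0,10,1)
    ims.append(o)
cv2.imwrite("pics/ov.png",np.vstack([np.hstack(ims[:2]),np.hstack(ims[2:])]))
```

```text
[np.float64(0.1865), np.float64(0.0969), np.float64(0.1875), np.float64(0.0974)]
disp [0.48053552 0.3011298 ] 0.16934696115886896
couptop tri (array([0.48934848, 0.24773626, 0.09139019]), np.float64(0.00043350449650679496)) (277.06976744186045, 262.01162790697674) (256.62790697674416, 219.18604651162792)
[np.float64(0.1319), np.float64(0.0485), np.float64(0.1289), np.float64(0.0498)]
bear [0.55882477 0.0497018 ] -0.0254929196306198
tip tri (array([0.53643585, 0.04943932, 0.09722144]), np.float64(0.0037177856601938227))
dock [0.4898 0.2469 0.012 ] [281.2 260. ] [261.1 244.5] 0.549
couptop [0.4898 0.2469 0.092 ] [277.4 261.9] [257.1 219. ] 0.549
griptop [0.4767 0.3563 0.142 ] [211.7 272.1] [214.8 182. ] 0.595
sq [0.4713 0.3553 0.115 ] [215.8 274.1] [215.3 193.1] 0.59
nip0.034 [0.5443 0.0501 0.0748] [382.3 230.1] [347.4 256.5] 0.547
nip0.071 [0.5286 0.0505 0.1082] [384.7 238.5] [342.9 249.8] 0.531
```

View pics/ov.png

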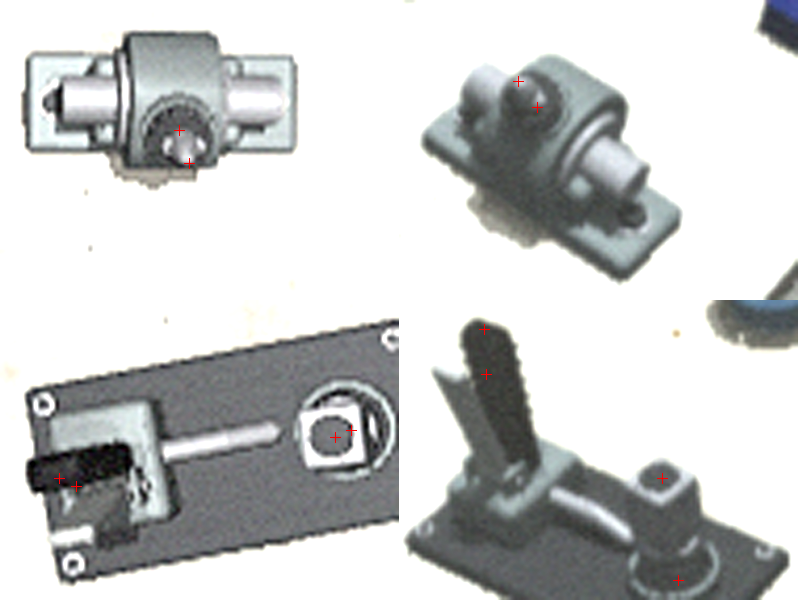

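The predicted coupler top agrees with the two-view ray crossing to about 1 mm: measured (0.489, 0.248), z 0.091. The grip and nipple markers sit 1–2 px off, so I'll run one numeric check on the grip and shaft edges.

Run:
```python
from h import *
t=cv2.imread("pics/top0.png"); s=cv2.imread("pics/scene0.png")
g=cv2.cvtColor(t,6).astype(int)
for u in(349,350,356,358,402,404,408): print(u,g[205:242,u])
for nm,im,(x0,y0,x1,y1) in(("top",t,(196,240,235,290)),("scene",s,(195,170,240,235))):
    gr=cv2.cvtColor(im,6)[y0:y1,x0:x1]; m=(gr<38).astype(np.uint8)
    n,l,st,ce=cv2.connectedComponentsWithStats(m); k=1+np.argmax(st[1:,4]); c=cv2.findContours((l==k).astype(np.uint8),0,2)[0][0]
    print(nm,(st[k][:2]+[x0,y0]),st[k][2:],ce[k]+[x0,y0],cv2.boxPoints(cv2.minAreaRect(c))+[x0,y0])
    c=np.array([.48053,.30113,0]);R=Ro.from_euler('z',.1693).as_matrix()
    Q=np.array([proj(nm,c+R@[x,y,z]) for z in(.06,.142) for x,y in((-.0025,.042),(.0135,.042),(.0135,.068),(-.0025,.068))]); print(Q.round(1))
```

```text
349 [155 159 159 153 162 134  87 122 142 139 136 137 137 138 138 132 148 175
 177 177 154 134 142 138 139 137 135 140 133 104  62 115 163 159 153 158
 156]
350 [160 158 156 160 164 136  89 119 137 137 135 137 140 139 133 149 145  81
  47  54 124 147 120 135 135 136 132 136 132 102  63 117 167 161 157 158
 158]
356 [154 160 153 155 166 133  87 117 139 138 143 117  95 102 126 140 160 168
 158 137 121  99  89  63  46  54 110 138 138 118  63 121 167 158 153 153
 156]
358 [156 158 156 158 165 135  86 118 143 138 138 120  87 104 123 137 147 160
 152 135 113  95  85  68  45  55 112 141 137 117  67 115 164 156 156 155
 153]
402 [155 156 159 155 160 164 131  95 124 128 130 113  80  97 112 121 140 158
 155 141 130 114 106  75  43  41  95 129 126 113  65 116 166 158 159 154
 155]
404 [154 157 154 157 156 166 127  94 125 128 130 109  79  90 103 117 138 159
 157 145 126 113  99  71  95 128 122 122 125 118  66 115 164 153 156 158
 156]
408 [157 157 158 160 154 163 133  96 124 134 132 132 131 133 137 131 130 140
 155 140 122 132 128 128 126 126 123 121 128 116  72 115 160 158 157 155
 158]
top [205 264] [ 25  13 208] [216.55288462 269.5       ] [[203.65384626 267.2692318 ]
 [227.88461304 262.42307854]
 [230.03845978 273.19230652]
 [205.80769348 278.03845978]]
[[229.2 272.1]
 [227.7 263.7]
 [214.3 266.3]
 [215.8 274.7]
 [219.9 275.2]
 [218.3 266.1]
 [203.6 268.9]
 [205.1 278.1]]
scene [211 181] [ 17  37 260] [219.08076923 198.34230769] [[210.00000572 181.99999619]
 [219.17647743 179.70587921]
 [228.35294342 216.41176224]
 [219.17647362 218.70587921]]
[[223.5 214.2]
 [228.2 209.9]
 [219.5 205.9]
 [214.7 210.1]
 [216.9 186.1]
 [222.  181.9]
 [212.8 178. ]
 [207.6 182.1]]
```

The grip and dispenser fit is within about 2 mm. Next I'll work out the first move, to above the squeeze point with the jaws along the dispenser's x axis.

```bash
cat >> h.py <<'E'
DY=.1693; BY=-.02
def delta(pos,R):
    o=env.get_obs(); R0=Ro.from_euler('xyz',o["tool_rot"]); p=np.array(o["position"])
    print("clk",round(o["clock"],2),"d",(R0.inv().apply(np.array(pos)-p)).round(4),"rot",(R0.inv()*R).as_rotvec().round(4),"F",np.round(o["wrist_force"],1),"w",round(o["gripper_width"],4))
down=Ro.from_euler('xyz',[np.pi,0,DY-np.pi/2])
E
python3 - <<'E'
from h import *
delta((.4713,.3553,.20),down)
for q in((.5588,.0497,.044),): print(proj("top",q))
for x,y in((-.0,.07),(0,-.05)): print(plane("top",(356,222.4),.044),plane("top",(403,222.6),.044))
E
```

```text
clk 0.1 d [0.3135 0.1744 0.026 ] rot [ 1.3000e-03 -9.0000e-04  1.0366e+00] F [ 0.   0.7 -0.4] w 0.0876
[380.28808642 223.05120882]
[0.5610576  0.09702414 0.044     ] [0.55875652 0.00541315 0.044     ]
[0.5610576  0.09702414 0.044     ] [0.55875652 0.00541315 0.044     ]
```

Emit:
{"method": "move_arm", "body": {
  "increments": [
    [0.313,0.174,0.026,0,0,1.037,1],
    [0.313,0.174,0.026,0,0,1.037,1],
    [0.313,0.174,0.026,0,0,1.037,1],
    [0.313,0.174,0.026,0,0,1.037,1],
    [0.313,0.174,0.026,0,0,1.037,1],
    [0.313,0.174,0.026,0,0,1.037,1],
    [0.313,0.174,0.026,0,0,1.037,1],
    [0.313,0.174,0.026,0,0,1.037,1],
    [0.313,0.174,0.026,0,0,1.037,1],
    [0.313,0.174,0.026,0,0,1.037,1],
    [0.313,0.174,0.026,0,0,1.037,1],
    [0.313,0.174,0.026,0,0,1.037,1]
  ]
}}

```text
clock: 1.3
position: [0.4705, 0.3573, 0.2006]
tool_rot: [-3.142, 0.0, -1.4]
wrist_force: [-0.0, 1.1, -0.7]
gripper_width: 0.088
```

Run:
```python
from h import *
delta((.4718,.3553,.096),down)
im=vision.snapshot("scene"); cv2.imwrite("pics/s1.png",cv2.resize(im[120:290,150:350,::-1],None,fx=3,fy=3))
```

```text
clk 1.3 d [ 0.0023 -0.001   0.1046] rot [-0.      0.0001  0.0016] F [-0.   1.1 -0.7] w 0.088
```

View pics/s1.png

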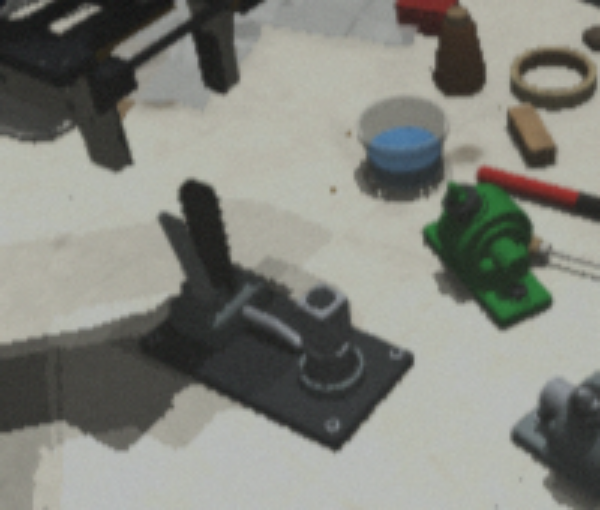

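The arm is above the dispenser, with fingertips at full-frame pixels of about (187,175) and (225,150), straddling the grip and trigger below. Going down.

Emit:
{"method": "move_arm", "body": {
  "increments": [
    [0.002,-0.001,0.03,0,0,0,1],
    [0.002,-0.001,0.06,0,0,0,1],
    [0.002,-0.001,0.085,0,0,0,1],
    [0.002,-0.001,0.105,0,0,0,1],
    [0.002,-0.001,0.105,0,0,0,1],
    [0.002,-0.001,0.105,0,0,0,1]
  ]
}}

```text
clock: 1.95
position: [0.4724, 0.3551, 0.0959]
tool_rot: [3.142, -0.001, -1.401]
wrist_force: [0.5, 0.6, 0.5]
gripper_width: 0.0875
```

Run:
```python
from h import *
delta((.4713,.3553,.096),down)
im=vision.snapshot("scene"); cv2.imwrite("pics/s2.png",cv2.resize(im[120:290,150:350,::-1],None,fx=3,fy=3))
```

```text
clk 1.95 d [-0.0004  0.001  -0.0001] rot [ 0.     -0.0005  0.0009] F [0.5 0.6 0.5] w 0.0875
```

View pics/s2.png

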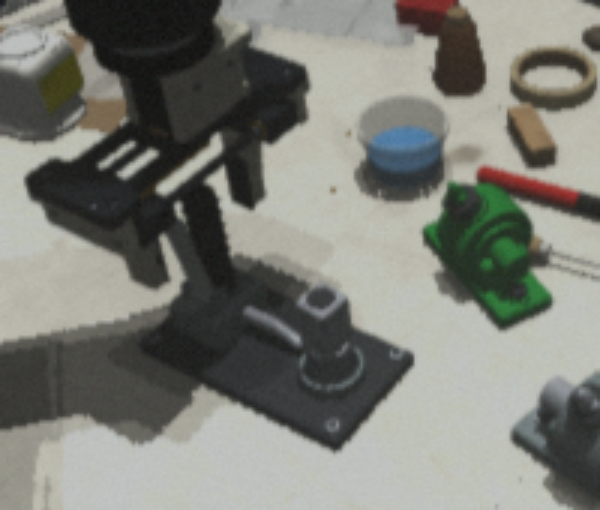

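The fingers are on either side of the grip and trigger, around crop (205,240). Squeezing.

Emit:
{"method": "move_arm", "body": {
  "increments": [
    [0,0,0,0,0,0,-1],
    [0,0,0,0,0,0,-1],
    [0,0,0,0,0,0,-1],
    [0,0,0,0,0,0,-1],
    [0,0,0,0,0,0,-1],
    [0,0,0,0,0,0,-1],
    [0,0,0,0,0,0,-1],
    [0,0,0,0,0,0,-1]
  ],
  "force": 20
}}

```text
clock: 2.8
position: [0.4721, 0.3544, 0.0956]
tool_rot: [3.141, -0.0, -1.402]
wrist_force: [20.1, -2.0, -15.9]
gripper_width: 0.0291
```

The width is 29 mm and the wrist sees +20 N in x, so the grip-side finger is carrying the load. I'll shift about 3 mm towards +x and keep squeezing.

Emit:
{"method": "move_arm", "body": {
  "increments": [
    [0,-0.001,0,0,0,0,-1],
    [0,-0.002,0,0,0,0,-1],
    [0,-0.003,0,0,0,0,-1],
    [0,-0.003,0,0,0,0,-1],
    [0,-0.003,0,0,0,0,-1],
    [0,-0.003,0,0,0,0,-1]
  ],
  "force": 30
}}

```text
clock: 3.4
position: [0.4737, 0.3545, 0.0957]
tool_rot: [3.139, -0.001, -1.402]
wrist_force: [-11.0, -0.7, 8.9]
gripper_width: 0.0262
```

Width is 26.2 mm, so the trigger is fully home. I'll hold briefly, then open.

Emit:
{"method": "move_arm", "body": {
  "increments": [
    [0,0.001,0,0,0,0,-1],
    [0,0.001,0,0,0,0,-1],
    [0,0.001,0,0,0,0,-1],
    [0,0.001,0,0,0,0,-1],
    [0,0.001,0,0,0,0,-1]
  ]
}}

```text
clock: 3.9
position: [0.4737, 0.3546, 0.0957]
tool_rot: [3.14, -0.0, -1.402]
wrist_force: [-6.5, -1.3, 6.5]
gripper_width: 0.0264
```

Emit:
{"method": "move_arm", "body": {
  "increments": [
    [0,0,0,0,0,0,1],
    [0,0,0,0,0,0,1],
    [0,0,0,0,0,0,1],
    [0,0,0,0,0,0,1],
    [0,0,0,0,0,0,1],
    [0,0,0,0,0,0,1],
    [0,0,0,0,0,0,1],
    [0,0,0,0,0,0,1],
    [0,0,0,0,0,0,1],
    [0,0,0,0,0,0,1]
  ]
}}

```text
clock: 4.9
position: [0.4745, 0.3549, 0.0957]
tool_rot: [-3.141, 0.0, -1.402]
wrist_force: [-0.4, 0.1, -0.2]
gripper_width: 0.0871
```

Run:
```python
from h import *
delta((.4893,.2473,.19),down)
```

```text
clk 4.9 d [ 0.1086  0.0035 -0.0944] rot [-0.0002  0.0001 -0.0003] F [-0.4  0.1 -0.2] w 0.0871
```

The trigger is released. I'll rise, then move over the coupler.

Emit:
{"method": "move_arm", "body": {
  "increments": [
    [0,0,-0.04,0,0,0,1],
    [0,0,-0.08,0,0,0,1],
    [0,0,-0.094,0,0,0,1],
    [0.05,0.003,-0.094,0,0,0,1],
    [0.1,0.003,-0.094,0,0,0,1],
    [0.109,0.003,-0.094,0,0,0,1],
    [0.109,0.003,-0.094,0,0,0,1],
    [0.109,0.003,-0.094,0,0,0,1],
    [0.109,0.003,-0.094,0,0,0,1]
  ]
}}

```text
clock: 5.8
position: [0.4899, 0.2478, 0.1895]
tool_rot: [-3.142, 0.0, -1.401]
wrist_force: [0.1, -0.2, 0.2]
gripper_width: 0.0878
```

Run:
```python
from h import *
delta((.4895,.2473,.053),down)
im=vision.snapshot("scene"); cv2.imwrite("pics/s3.png",cv2.resize(im[120:290,150:350,::-1],None,fx=3,fy=3))
```

```text
clk 5.8 d [0.0004 0.0005 0.1365] rot [-0.0001  0.      0.0003] F [ 0.1 -0.2  0.2] w 0.0878
```

View pics/s3.png

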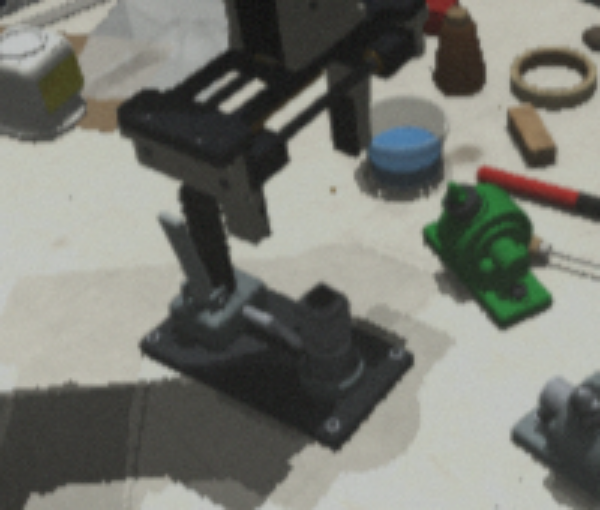

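The trigger is back out, leaning at crop (180,240). The coupler still stands in the dock at (325,330), and the fingertips at (250,235) and (350,145) are centred over it. Descending to grip.

Emit:
{"method": "move_arm", "body": {
  "increments": [
    [0,0,0.04,0,0,0,1],
    [0,0,0.08,0,0,0,1],
    [0,0,0.115,0,0,0,1],
    [0,0,0.137,0,0,0,1],
    [0,0,0.137,0,0,0,1],
    [0,0,0.137,0,0,0,1]
  ]
}}

```text
clock: 6.45
position: [0.49, 0.2476, 0.0527]
tool_rot: [3.141, -0.001, -1.401]
wrist_force: [-0.1, -0.2, -0.2]
gripper_width: 0.0877
```

Emit:
{"method": "move_arm", "body": {
  "increments": [
    [0,0,0,0,0,0,-1],
    [0,0,0,0,0,0,-1],
    [0,0,0,0,0,0,-1],
    [0,0,0,0,0,0,-1],
    [0,0,0,0,0,0,-1],
    [0,0,0,0,0,0,-1],
    [0,0,0,0,0,0,-1],
    [0,0,0,0,0,0,-1]
  ],
  "force": 15
}}

```text
clock: 7.25
position: [0.4898, 0.2469, 0.0525]
tool_rot: [3.142, -0.0, -1.402]
wrist_force: [-0.2, 0.2, -0.1]
gripper_width: 0.0291
```

Emit:
{"method": "move_arm", "body": {
  "increments": [
    [0,0,0,0,0,0,-1],
    [0,0,0,0,0,0,-1],
    [0,0,0,0,0,0,-1],
    [0,0,-0.03,0,0,0,-1],
    [0,0,-0.07,0,0,0,-1],
    [0,0,-0.11,0,0,0,-1],
    [0,0,-0.15,0,0,0,-1],
    [0,0,-0.15,0,0,0,-1],
    [0,0,-0.15,0,0,0,-1]
  ],
  "force": 50
}}

```text
clock: 8.15
position: [0.4897, 0.2471, 0.203]
tool_rot: [-3.141, 0.001, -1.402]
wrist_force: [-0.5, -0.7, -3.2]
gripper_width: 0.0283
```

```bash
cat >> h.py <<'E'
BX,BYc,BYAW=.5595,.0498,-.022
Rb=Ro.from_euler('z',BYAW).as_matrix(); NAX=Rb@[-np.sin(.44),0,np.cos(.44)]
FOOT=np.r_[BX,BYc,.044]+.034*NAX
TILT=Ro.from_euler('z',BYAW)*Ro.from_euler('xyz',[np.pi,0,-np.pi/2])*Ro.from_rotvec([.44,0,0])
def nip(zm,g=.041): return FOOT+(zm+g)*NAX   # TCP for mouth at zm; g = tcp above mouth
E
python3 - <<'E'
from h import *
print(FOOT,NAX,TILT.as_matrix()[:,2])
delta(nip(.11),TILT); print(nip(.11))
E
```

```text
[0.54502156 0.05011858 0.07476156] [-0.42583639  0.00936991  0.90475166] [ 0.42583639 -0.00936991 -0.90475166]
clk 8.15 d [ 0.1913  0.0417 -0.0087] rot [0.4379 0.0435 0.1872] F [-0.5 -0.7 -3.2] w 0.0283
[0.48072027 0.05153343 0.21137906]
```

The coupler is gripped at 28.3 mm and lifted. Moving to 110 mm out along the nipple axis, tilted.

Emit:
{"method": "move_arm", "body": {
  "increments": [
    [0.04,0.01,-0.03,0.1,0.01,0.05,-1],
    [0.09,0.02,-0.03,0.2,0.02,0.1,-1],
    [0.14,0.03,-0.02,0.3,0.03,0.15,-1],
    [0.191,0.042,-0.009,0.438,0.0435,0.187,-1],
    [0.191,0.042,-0.009,0.438,0.0435,0.187,-1],
    [0.191,0.042,-0.009,0.438,0.0435,0.187,-1],
    [0.191,0.042,-0.009,0.438,0.0435,0.187,-1],
    [0.191,0.042,-0.009,0.438,0.0435,0.187,-1],
    [0.191,0.042,-0.009,0.438,0.0435,0.187,-1],
    [0.191,0.042,-0.009,0.438,0.0435,0.187,-1]
  ]
}}

```text
clock: 9.15
position: [0.4811, 0.0525, 0.2117]
tool_rot: [-2.702, -0.002, -1.592]
wrist_force: [-0.3, 0.6, -2.5]
gripper_width: 0.0286
```

Run:
```python
from h import *
delta(nip(.06),TILT)
a=vision.snapshot("scene")[150:310,260:440,::-1]; b=vision.snapshot("top")[150:310,310:490,::-1]
cv2.imwrite("pics/s4.png",cv2.convertScaleAbs(cv2.resize(np.hstack([a,b]),None,fx=2.2,fy=2.2,interpolation=2),alpha=1.4))
```

```text
clk 9.15 d [0.0009 0.0005 0.0501] rot [ 0.0008 -0.001   0.0016] F [-0.3  0.6 -2.5] w 0.0286
```

View pics/s4.png

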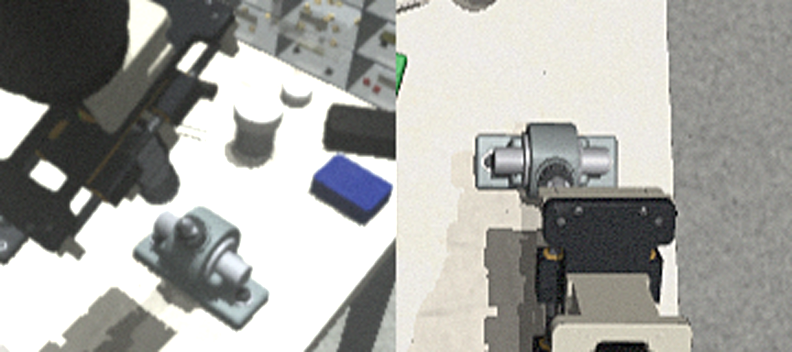

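The gripped coupler is at crop (155,175), lined up above the nipple at (192,228). Moving in to just off the tip.

Emit:
{"method": "move_arm", "body": {
  "increments": [
    [0.001,0,0.025,0,0,0,-1],
    [0.001,0,0.05,0,0,0,-1],
    [0.001,0,0.065,0,0,0,-1],
    [0.001,0,0.065,0,0,0,-1],
    [0.001,0,0.065,0,0,0,-1]
  ]
}}

```text
clock: 9.75
position: [0.5111, 0.0494, 0.1577]
tool_rot: [-2.712, -0.001, -1.592]
wrist_force: [-0.2, 0.2, -1.9]
gripper_width: 0.0283
```

Run:
```python
from h import *
delta(nip(.030),TILT)
x0,y0,k=315,215,8
a=vision.snapshot("scene")[y0:y0+70,x0:x0+80,::-1]
o=cv2.convertScaleAbs(cv2.resize(a,None,fx=k,fy=k,interpolation=2),alpha=1.8)
ob=env.get_obs(); R=Ro.from_euler('xyz',ob["tool_rot"]); T=np.array(ob["position"])
def mk(X,c):
    q=(proj("scene",X)-[x0,y0]+.5)*k; cv2.drawMarker(o,tuple(int(i) for i in q),c,0,12,1)
for z in(0,.018,.029,.037): mk(FOOT+z*NAX,(0,0,255))
m=T+R.apply([0,0,.041])
for X in(m,m+R.apply([.017,0,0]),m-R.apply([.017,0,0]),m+R.apply([0,.017,0]),m-R.apply([0,.017,0])): mk(X,(255,0,255))
cv2.imwrite("pics/s5.png",o)
```

```text
clk 9.75 d [-0.0015  0.0044  0.0185] rot [ 0.0107 -0.001   0.0008] F [-0.2  0.2 -1.9] w 0.0283
```

View pics/s5.png

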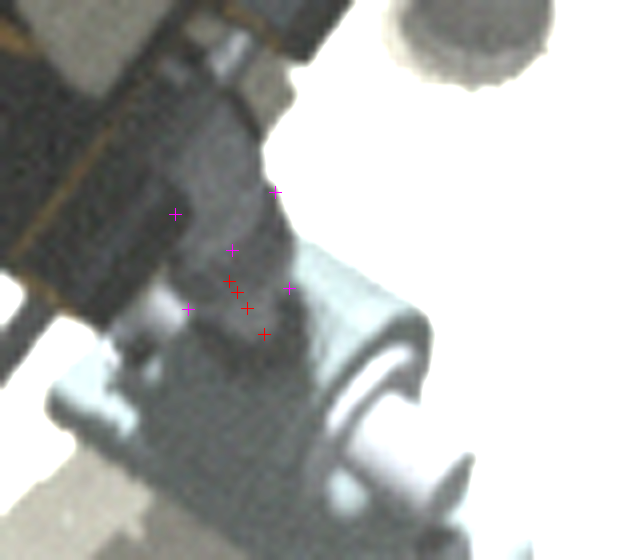

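The overlay shows the mouth rim (magenta) just off the tip and lined up with the axis in this view. The tool lags by 4 mm and 0.011 rad, so I'll check whether a joint limit is the cause.

Run:
```python
from h import *
o=env.get_obs(); print(np.round(o["joint_pos"],3),np.round(o["joint_velocities"],3),np.round(o["joint_torque"],1)); delta(nip(.040),TILT); delta(nip(.005),TILT)
```

```text
[ 0.565 -0.085 -1.016  0.719 -0.359 -1.229] [ 0.01  -0.016 -0.     0.001  0.002 -0.   ] [ -0.2 -16.6  24.6   4.1   0.5   0. ]
clk 9.8 d [-0.0013  0.0047  0.009 ] rot [ 0.0099 -0.0003  0.0011] F [ 0.4 -0.2 -2.1] w 0.0281
clk 9.8 d [-0.0013  0.0044  0.044 ] rot [ 0.0099 -0.0003  0.0011] F [ 0.4 -0.2 -2.1] w 0.0281
```

Joint 3 is at its limit (-1.02). The full 25° lean folds the arm too far this close in. Squareness allows 0.14 rad, so a slightly steeper tool could work. I'll work out poses with a smaller tilt about the mouth, back off, and log joints so I can predict the limit.

```bash
cat >> h.py <<'E'
def rot(t): return Ro.from_euler('z',BYAW)*Ro.from_euler('xyz',[np.pi,0,-np.pi/2])*Ro.from_rotvec([t,0,0])
def pose(zm,t):
    R=rot(t); return FOOT+(zm+.005)*NAX-R.apply([0,0,.041-.005]),R
def log():
    import json; o=env.get_obs(); open("log.txt","a").write(json.dumps([list(map(float,o[k])) for k in("joint_pos","position","tool_rot")])+"\n"); print(np.round(o["joint_pos"],3))
E
python3 - <<'E'
from h import *
log(); delta(*pose(.05,.33)); print(pose(.05,.33)[0])
E
```

```text
[ 0.565 -0.085 -1.016  0.719 -0.359 -1.229]
clk 9.8 d [-0.0013  0.0008 -0.0009] rot [-0.1001 -0.0003  0.0011] F [ 0.4 -0.2 -2.1] w 0.0281
[0.50993784 0.05089054 0.15858042]
```

Emit:
{"method": "move_arm", "body": {
  "increments": [
    [0,0,-0.01,0,0,0,-1],
    [0,0,-0.01,-0.05,0,0,-1],
    [0,0,-0.005,-0.1,0,0,-1],
    [0,0,-0.005,-0.1,0,0,-1],
    [0,0,-0.005,-0.1,0,0,-1],
    [0,0,-0.005,-0.1,0,0,-1]
  ]
}}

```text
clock: 10.4
position: [0.5084, 0.0495, 0.1625]
tool_rot: [-2.811, -0.001, -1.591]
wrist_force: [0.6, -0.7, -1.5]
gripper_width: 0.0279
```

Run:
```python
from h import *
log(); delta(*pose(.05,.33))
# fit kinematics: rotation order Rz(j1) Ry(j2) Ry(-j3) Rx(s4 j4) Ry(-j5) then tool roll
import json
from scipy.optimize import least_squares
D=[([1.49407751,.359308275,.0111847092,-.000333,-1.22410671,-.288111],[.2406881,.63017191,.22573135],[3.14012879,-1.07e-4,-.364943])]
D+=[json.loads(l) for l in open("log.txt")]
for s4 in(1,-1):
  for j,p,r in D:
    Z=Ro.from_euler('xyz',r).apply([0,0,1])
    A=Ro.from_euler('z',j[0])*Ro.from_euler('y',j[1]-j[2])*Ro.from_euler('x',s4*j[3])*Ro.from_euler('y',-j[4])
    print(s4,A.apply([1,0,0]).round(3),Z.round(3))
```

```text
[ 0.61  -0.051 -0.842  0.382 -0.542 -0.935]
clk 10.4 d [-0.0015 -0.0001  0.0042] rot [-0.0009 -0.0003  0.0015] F [ 0.6 -0.7 -1.5] w 0.0279
1 [ 0.    -0.001 -1.   ] [-0.    -0.001 -1.   ]
1 [ 0.169  0.381 -0.909] [ 0.417 -0.009 -0.909]
1 [ 0.105  0.307 -0.946] [ 0.325 -0.007 -0.946]
-1 [-0.    -0.001 -1.   ] [-0.    -0.001 -1.   ]
-1 [ 0.417 -0.009 -0.909] [ 0.417 -0.009 -0.909]
-1 [ 0.325 -0.007 -0.946] [ 0.325 -0.007 -0.946]
```

Forward orientation matches exactly. I'll fit the lengths linearly and predict joint 3 at the final pose for several tilts.

```bash
cat > k.py <<'E'
from h import *
import json
from scipy.optimize import least_squares
D=[([1.49407751,.359308275,.0111847092,-.000333,-1.22410671,-.288111],[.2406881,.63017191,.22573135],[3.14012879,-1.07e-4,-.364943])]
D+=[json.loads(l) for l in open("log.txt")]
def cols(j):
    R1=Ro.from_euler('z',j[0]);R2=R1*Ro.from_euler('y',j[1]);R3=R1*Ro.from_euler('y',j[1]-j[2])
    R5=R3*Ro.from_euler('x',-j[3])*Ro.from_euler('y',-j[4])
    return np.c_[R1.apply([1,0,0]),R1.apply([0,1,0]),[0,0,1],R2.apply([0,0,1]),R3.apply([1,0,0]),R3.apply([0,0,1]),R5.apply([1,0,0])],R5.apply([1,0,0])
A=np.vstack([cols(j)[0] for j,_,_ in D]); b=np.hstack([p for _,p,_ in D])
L=np.linalg.lstsq(A,b,rcond=1e-4)[0]
def ik(p,z,j0):
    f=lambda j: np.r_[cols(j)[0]@L-p,.3*(cols(j)[1]-z)]
    s=least_squares(f,j0[:5]); return s.x,np.abs(s.fun).max()
E
python3 - <<'E'
from k import *
print(L.round(4),np.abs(A@L-b).max(),np.linalg.svd(A)[1].round(3))
for t in(.44,.40,.37,.34,.32):
    for zm in(.05,.03,.006):
        p,R=pose(zm,t); j,e=ik(p,R.apply([0,0,1]),D[-1][0]); print(t,zm,j.round(3),round(e,5))
E
```

```text
[ 0.1799 -0.1922 -0.3708  0.7283  0.149   0.2046  0.2304] 0.016388500375755635 [3.385 2.452 1.744 0.597 0.332 0.127 0.027]
0.44 0.05 [ 0.615 -0.095 -0.991  0.705 -0.402] 0.0
0.44 0.03 [ 0.602 -0.082 -1.053  0.835 -0.342] 0.0
0.44 0.006 [ 0.586 -0.064 -1.125  1.06  -0.283] 0.0
0.4 0.05 [ 0.6   -0.079 -0.962  0.588 -0.421] 0.0
0.4 0.03 [ 0.587 -0.067 -1.024  0.691 -0.357] 0.0
0.4 0.006 [ 0.572 -0.05  -1.096  0.875 -0.288] 0.0
0.37 0.05 [ 0.589 -0.068 -0.941  0.509 -0.439] 0.0
0.37 0.03 [ 0.576 -0.056 -1.003  0.593 -0.373] 0.0
0.37 0.006 [ 0.562 -0.039 -1.074  0.745 -0.298] 0.0
0.34 0.05 [ 0.578 -0.056 -0.921  0.437 -0.46 ] 0.0
0.34 0.03 [ 0.565 -0.044 -0.982  0.506 -0.392] 0.0
0.34 0.006 [ 0.552 -0.028 -1.053  0.628 -0.313] 0.0
0.32 0.05 [ 0.57  -0.048 -0.907  0.394 -0.475] 0.0
0.32 0.03 [ 0.559 -0.037 -0.969  0.453 -0.406] 0.0
0.32 0.006 [ 0.545 -0.02  -1.04   0.557 -0.326] 0.0
```

The fit residual is too large (16 mm), so the model is missing an offset. I'll take a few free-space samples further out along the axis.

Emit:
{"method": "move_arm", "body": {
  "increments": [
    [0,0,-0.05,0,0,0,-1],
    [0,0,-0.05,0,0,0,-1],
    [0,0,-0.05,0.1,0,0,-1],
    [0,0,-0.05,0.1,0,0,-1],
    [0,0,-0.05,0.1,0,0,-1]
  ]
}}

```text
clock: 10.9
position: [0.4912, 0.0489, 0.209]
tool_rot: [-2.712, -0.001, -1.591]
wrist_force: [1.1, -0.3, -1.2]
gripper_width: 0.0281
```

```bash
python3 -c "
from h import *
log()"
```

```text
[ 0.672 -0.194 -0.92   0.519 -0.569 -1.093]
```

Emit:
{"method": "move_arm", "body": {
  "increments": [
    [0,0,-0.03,-0.1,0.1,0,-1],
    [0,0,-0.03,-0.2,0.2,0,-1],
    [0,0,-0.03,-0.2,0.2,0,-1],
    [0,0,-0.03,-0.2,0.2,0,-1],
    [0,0,-0.03,-0.2,0.2,0,-1]
  ]
}}

```text
clock: 11.4
position: [0.4804, 0.0504, 0.2366]
tool_rot: [-2.906, -0.188, -1.657]
wrist_force: [-0.0, -1.4, -2.9]
gripper_width: 0.0281
```

Run:
```python
from h import *
log()
s=open("k.py").read()
s=s.replace("R5=R3*Ro.from_euler('x',-j[3])*Ro","R4=R3*Ro.from_euler('x',-j[3]);R5=R4*Ro").replace("R5.apply([1,0,0])],","R5.apply([1,0,0]),R4.apply([0,1,0]),R4.apply([0,0,1]),R5.apply([0,0,1])],").replace("rcond=1e-4","rcond=1e-3")
open("k.py","w").write(s)
from k import *
print(L.round(4),np.abs(A@L-b).max(),np.linalg.svd(A)[1].round(3))
for t in(.44,.40,.37,.34,.32):
    for zm in(.05,.03,.006):
        p,R=pose(zm,t); j,e=ik(p,R.apply([0,0,1]),D[2][0]); print(t,zm,j.round(3),round(e,5))
```

```text
[ 0.752 -0.076 -0.665  0.361 -0.991 -1.016]
[-0.      0.      0.1988  0.6016  0.4636  0.      0.378  -0.1918 -0.
  0.    ] 1.9933806272298682e-08 [4.764 3.97  3.205 0.747 0.615 0.506 0.211 0.153 0.082 0.051]
0.44 0.05 [ 0.558 -0.096 -1.045  0.777 -0.34 ] 0.0
0.44 0.03 [ 0.461 -0.052 -1.088  0.969 -0.242] 0.0
0.44 0.006 [ 0.09   0.    -1.138  1.681 -0.048] 0.0
0.4 0.05 [ 0.599 -0.079 -0.97   0.598 -0.414] 0.0
0.4 0.03 [ 0.551 -0.036 -1.004  0.697 -0.335] 0.0
0.4 0.006 [ 0.451  0.015 -1.056  0.915 -0.226] 0.0
0.37 0.05 [ 0.61  -0.064 -0.915  0.496 -0.465] 0.0
0.37 0.03 [ 0.577 -0.022 -0.944  0.56  -0.394] 0.0
0.37 0.006 [ 0.523  0.029 -0.985  0.682 -0.302] 0.0
0.34 0.05 [ 0.61  -0.048 -0.863  0.412 -0.514] 0.0
0.34 0.03 [ 0.586 -0.007 -0.887  0.455 -0.449] 0.0
0.34 0.006 [ 0.552  0.043 -0.919  0.529 -0.367] 0.0
0.32 0.05 [ 0.607 -0.036 -0.83   0.365 -0.545] 0.0
0.32 0.03 [ 0.586  0.004 -0.851  0.397 -0.483] 0.0
0.32 0.006 [ 0.559  0.053 -0.878  0.452 -0.407] 0.0
```

The kinematics are now exact (residual about 1e-8 m). A tilt of 0.36, which is 0.08 rad off square, reaches the end pose with joint 3 near -0.97. I'll line up there at 50 mm.

```bash
python3 -c "
from h import *
delta(*pose(.05,.36))"
```

```text
clk 11.4 d [-0.0175 -0.0097  0.081 ] rot [ 0.1297 -0.1989 -0.0061] F [-0.  -1.4 -2.9] w 0.0281
```

Emit:
{"method": "move_arm", "body": {
  "increments": [
    [0,0,0,0.065,-0.1,0,-1],
    [-0.005,-0.003,0.02,0.13,-0.199,-0.006,-1],
    [-0.01,-0.006,0.04,0.13,-0.199,-0.006,-1],
    [-0.0175,-0.01,0.065,0.13,-0.199,-0.006,-1],
    [-0.0175,-0.01,0.081,0.13,-0.199,-0.006,-1],
    [-0.0175,-0.01,0.081,0.13,-0.199,-0.006,-1],
    [-0.0175,-0.01,0.081,0.13,-0.199,-0.006,-1],
    [-0.0175,-0.01,0.081,0.13,-0.199,-0.006,-1]
  ]
}}

```text
clock: 12.2
position: [0.5095, 0.051, 0.16]
tool_rot: [-2.78, 0.0, -1.593]
wrist_force: [0.5, -0.0, -1.6]
gripper_width: 0.0283
```

```bash
python3 -c "
from h import *
delta(*pose(.05,.36)); delta(*pose(.03,.36)); delta(*pose(.02,.36))"
```

```text
clk 12.2 d [0.0001 0.0011 0.0015] rot [-0.0019  0.0004 -0.0001] F [ 0.5 -0.  -1.6] w 0.0283
clk 12.2 d [ 0.0001 -0.0004  0.0214] rot [-0.0019  0.0004 -0.0001] F [ 0.5 -0.  -1.6] w 0.0283
clk 12.2 d [ 0.0001 -0.0012  0.0314] rot [-0.0019  0.0004 -0.0001] F [ 0.5 -0.  -1.6] w 0.0283
```

Emit:
{"method": "move_arm", "body": {
  "increments": [
    [0,0.001,0.006,0,0,0,-1],
    [0,0.0,0.013,0,0,0,-1],
    [0,0.0,0.021,0,0,0,-1],
    [0,0.0,0.021,0,0,0,-1]
  ]
}}

```text
clock: 12.6
position: [0.5162, 0.0502, 0.1377]
tool_rot: [-2.783, -0.002, -1.593]
wrist_force: [0.0, 0.2, -1.5]
gripper_width: 0.028
```

Emit:
{"method": "move_arm", "body": {
  "increments": [
    [0,0,0.004,0,0,0,-1],
    [0,-0.0005,0.008,0,0,0,-1],
    [0,-0.0005,0.008,0,0,0,-1]
  ]
}}

```text
clock: 12.9
position: [0.5198, 0.0502, 0.1312]
tool_rot: [-2.782, -0.001, -1.593]
wrist_force: [-0.4, -0.3, -2.7]
gripper_width: 0.0284
```

```bash
cat >> h.py <<'E'
def st():
    o=env.get_obs(); R=Ro.from_euler('xyz',o["tool_rot"]); m=np.array(o["position"])+R.apply([0,0,.041])
    N=np.c_[np.cross(Rb@[0,1,0],NAX),Rb@[0,1,0],NAX]
    print("mouth in nipple mm",(1e3*N.T@(m-FOOT)).round(1),"F nip",(N.T@np.array(o["wrist_force"])).round(1),"F tool",R.inv().apply(o["wrist_force"]).round(1),"M",np.round(o["moment"],2),"j",np.round(o["joint_pos"],3),o["clock"])
E
python3 -c "
from h import *
st(); delta(*pose(.02,.36))"
```

```text
mouth in nipple mm [-2.1 -0.5 20.9] F nip [-1.5 -0.3 -2.3] F tool [0.3 1.3 2.4] M [-0.01  1.34 -0.06] j [ 5.670e-01  1.000e-03 -9.420e-01  5.590e-01 -3.800e-01 -1.085e+00] 12.9
clk 12.9 d [-0.0005 -0.0017  0.0008] rot [ 0.0007 -0.0014  0.0002] F [-0.4 -0.3 -2.7] w 0.0284
```

The mouth is at z ≈ 21 mm with no contact force, so it is over the nipple cleanly. I'll correct x by 1.5 mm and press on.

Emit:
{"method": "move_arm", "body": {
  "increments": [
    [0,-0.0015,0,0,0,0,-1],
    [0,-0.0015,0.002,0,0,0,-1],
    [0,-0.002,0.004,0,0,0,-1],
    [0,-0.002,0.006,0,0,0,-1],
    [0,-0.002,0.006,0,0,0,-1]
  ]
}}

```text
clock: 13.4
position: [0.5244, 0.0507, 0.1272]
tool_rot: [-2.781, -0.0, -1.593]
wrist_force: [-0.0, -1.7, 3.5]
gripper_width: 0.0281
```

```bash
python3 -c "
from h import *
st(); delta(*pose(.008,.36))"
```

```text
mouth in nipple mm [ 0.4  0.1 15.4] F nip [ 1.5 -1.7  3.1] F tool [ 1.7 -1.2 -3.2] M [-0.28  0.77 -0.1 ] j [ 0.555  0.014 -0.946  0.58  -0.36  -1.097] 13.4
clk 13.4 d [0.0001 0.0002 0.0074] rot [-0.001  -0.0001  0.0003] F [-0.  -1.7  3.5] w 0.0281
```

The axial force has risen by about 5.5 N, which is the collar. Continuing.

Emit:
{"method": "move_arm", "body": {
  "increments": [
    [0,0,0.002,0,0,0,-1],
    [0,0,0.004,0,0,0,-1],
    [0,0,0.006,0,0,0,-1],
    [0,0,0.008,0,0,0,-1],
    [0,0,0.008,0,0,0,-1],
    [0,0,0.008,0,0,0,-1]
  ]
}}

```text
clock: 14.0
position: [0.5275, 0.0508, 0.1204]
tool_rot: [-2.78, 0.0, -1.593]
wrist_force: [-3.1, -1.6, 7.4]
gripper_width: 0.0281
```

```bash
python3 -c "
from h import *
st(); delta(*pose(.006,.36))"
```

```text
mouth in nipple mm [0.4 0.3 7.9] F nip [ 0.3 -1.7  8. ] F tool [ 1.7  0.3 -8. ] M [-0.56  0.8  -0.27] j [ 0.539  0.029 -0.96   0.622 -0.329 -1.127] 14.0
clk 14.0 d [0.0002 0.0006 0.0019] rot [-0.002   0.0001  0.0002] F [-3.1 -1.6  7.4] w 0.0281
```

The axial load is about 10 N after correcting for weight, and the mouth is at about 8 mm. I'll press 2 mm more to centre the window, then check.

Emit:
{"method": "move_arm", "body": {
  "increments": [
    [0,0,0.001,0,0,0,-1],
    [0,0,0.002,0,0,0,-1],
    [0,0,0.002,0,0,0,-1],
    [0,0,0.002,0,0,0,-1],
    [0,0,0.002,0,0,0,-1],
    [0,0,0.002,0,0,0,-1]
  ]
}}

```text
clock: 14.6
position: [0.5283, 0.0508, 0.1187]
tool_rot: [-2.779, 0.0, -1.593]
wrist_force: [-3.5, -2.5, 8.3]
gripper_width: 0.028
```

Run:
```python
from h import *
st()
a=vision.snapshot("scene"); st()
x0,y0=315,215
cv2.imwrite("pics/s6.png",cv2.convertScaleAbs(cv2.resize(a[y0:y0+70,x0:x0+80,::-1],None,fx=7,fy=7,interpolation=2),alpha=1.8))
```

```text
mouth in nipple mm [0.4 0.3 6. ] F nip [ 0.4 -2.6  9. ] F tool [ 2.6  0.3 -9. ] M [-0.7   0.81 -0.28] j [ 0.534  0.033 -0.964  0.634 -0.321 -1.135] 14.6
mouth in nipple mm [0.4 0.3 6. ] F nip [ 0.6 -2.1 10.5] F tool [  2.1   0.2 -10.5] M [-0.68  0.84 -0.35] j [ 0.534  0.033 -0.964  0.634 -0.321 -1.135] 14.65
```

View pics/s6.png

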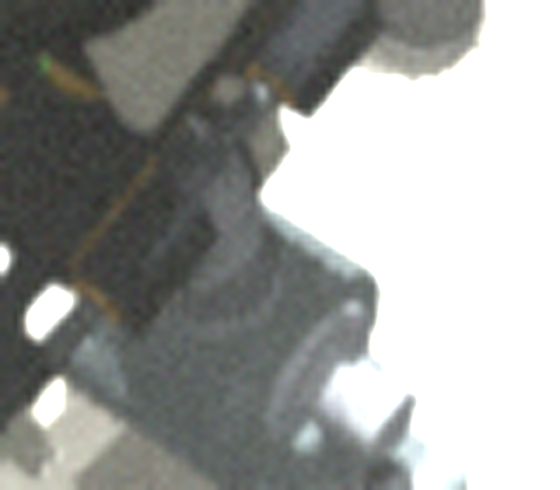

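The coupler barrel sits down over the nipple against the boss at crop (235,290), upright in the jaws with no gap. The axial load of about 12 N matches a collar travel of roughly 10 mm. I'll hold briefly and hand in.

Emit:
{"method": "move_arm", "body": {
  "increments": [
    [0,0,0,0,0,0,-1],
    [0,0,0,0,0,0,-1],
    [0,0,0,0,0,0,-1],
    [0,0,0,0,0,0,-1],
    [0,0,0,0,0,0,-1]
  ]
}}

```text
clock: 15.15
position: [0.5283, 0.0508, 0.1187]
tool_rot: [-2.779, 0.0, -1.593]
wrist_force: [-2.6, -0.9, 8.1]
gripper_width: 0.0283
```

```bash
python3 -c "
from h import *
from station import job
st(); print(job.sign_off()); st()"
```

```text
mouth in nipple mm [0.4 0.3 6. ] F nip [ 1.1 -0.9  8.5] F tool [ 0.9 -0.4 -8.5] M [-0.71  0.81 -0.3 ] j [ 0.534  0.033 -0.964  0.634 -0.321 -1.135] 15.15
the job is handed in; nothing more can be done
None
the job is handed in; nothing more can be done
```

I squeezed the trigger fully home and let it spring back out. I then gripped the coupler, pressed it onto the grey bearing's nipple, and handed the job in at 15.2 s still gripping it and holding it down. The sign-off gave no verdict.

- **Trigger:** the first squeeze stopped at 29 mm because the jaws were off-centre. After a shift of about 3 mm the width read 26.2 mm, against 27 mm nominal when fully squeezed. The next picture showed the trigger back out and the coupler still in the dock.
- **Lean:** at the full 25° lean, joint 3 ran into its limit. I pressed with the tool about 0.08 rad off square instead, inside the 0.14 rad allowed.
- **Final position:** I estimate the coupler mouth at 6 mm from the nipple's foot and within 0.5 mm of its axis. This rests on the camera-derived nipple position and assumes no slip in the grip.
- **Collar:** the axial load was about 11–12 N, which fits a collar travel of roughly 8 to 11 mm. Mouth depth alone would give about 12 mm. Both are over the 6.2 mm needed. Collar travel and the ball snap could not be read directly.
- **Final hold:** the grip read 28 mm wide, set to 50 N, and the arm was still.
- **Bystanders:** the arm did not work near the jar, blue case or tub, but I did not re-measure where they stand.

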